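# Open the cover of the tilted soap mould

## Robot

A 6-joint arm with a two-finger parallel gripper is mounted at the origin on the work surface. World frame = base frame: x ahead of the robot, y to its left, z up, the work surface at z = 0. Lengths are in mm, angles in rad, forces in N, time in s.
With the tool pointing down it reaches from about 275 to 750 mm from the base axis. Payload 10.2 kg.
Tool frame: the origin (TCP) lies between the finger pads; the fingertips stand tip_extent ahead of it and the grasp point (between the pads) lies 3 mm ahead of it (tip_extent is the distance from the TCP to the fingertips, in mm); z points along the fingers, y is the line along which they close (so a half turn about z gives the same grasp; the last joint's range is limited). The gripper opens to 85 mm and grips with 20 to 120 N. Pads are 22 mm wide; open, the fingers measure 114 mm over their backs; the gripper's body (76 mm by 85 mm) begins 54 mm behind the grasp point. The pads swing forward as they close: fully open they stand 13 mm farther back than shut.
Start: joints at [0.997, 0.313, 1.498, -0, 1.331, -0.223], TCP at [180.429, 493.028, 253.294] pointing down, gripper open.
Joint ranges: [-2.94, 2.94], [-0.97, 2.17], [0.19, 2.56], [-1.23, 4.37], [0.02, 3.11], [-2.88, 2.88]. Speed limits (rad/s): [2.39, 2.39, 3.01, 3.14, 3.14, 3.14].

## Interface

Orientations are given as a unit quaternion [w, x, y, z].
In Python, from station import get_obs, snapshot, calibration, sign_off, tip_extent gives the robot as it stands.
- The arm moves only by the tool move_arm, never from a script. Its argument "increments" is a list of rows, each an object of numbers: "x", "y", "z": the shift along the tool's x, y, z scaled (see below); "ax", "ay", "az": the turn, a rotation vector about the tool's x, y, z scaled (see below); "jaw": the finger opening in mm, from 0 to 85.4. A call has 1 to 12 rows; each row shifts and turns the commanded pose from where the row before left it, along the tool's axes as they then stand; what a row does not reach is not made up. The controller multiplies each number of a shift by 0.025 m and each number of a turn by 180 degrees. A row lasts 1/10 s, in which the tool goes at most 50 mm and 8.59 degrees, less where a joint would pass 70% of its speed; a pose out of reach is approached as far as the arm can. A call with a number of a shift or a turn outside -1 to 1 is refused whole. A call with a gripper value outside its range is refused whole. The fingers move at their own pace and stop on an object; "force" is the grip in N (left out, the last holds). Time passes only in rows, so rows that do not move let the fingers close. It gives the time, the measured TCP pose, the force, the opening and the grip force at its end, in the units of the state.
- get_obs(): the state, without advancing time (a new reading comes with each control period).
- snapshot(name): name is "side" or "top"; returns the picture (420x560x3 uint8, red, green, blue); there is no depth.
- calibration(name): a dict with "fx", "fy", "cx", "cy" (pixels), "k1" (the pictures are not rectified: a ray, as slopes to the right and down, at radius r is drawn at 1 + k1 r^2 times it, then the intrinsics apply), "world_from_camera" (4x4, takes a point from camera to world coordinates). Camera axes: x right, y down, z forward; pixel columns grow to the right and rows downward; lengths in mm; the calibration is good to about 2 mm. A picture is of the moment at which its call begins. calibration takes no time and is no camera call.
- sign_off(): hands the job in; it is judged then, once.
The state is a dict: "clock": time; "joint_pos": joint angles; "joint_vel": joint speeds; "effort": joint torques, N m; "tcp_pos": TCP position; "orientation": TCP orientation; "ft_force": force on the tool from outside, world axes, zero at the start; "wrist_torque": the same for the moment, N m; "finger_gap": finger opening in mm; "grasp_force": force on a finger pad.
Only numpy, scipy, OpenCV 4.12 (cv2) and the standard library are available. Lean on these libraries where they do the work, as an engineer would, in place of code of your own. Each camera call takes 0.05 s, during which the arm holds its last target. There are 200 camera calls.

## Task

The soap mould on the slanted pouring stand is closed by a white cover plate that a small steel swing tab holds in its frame. With the cover still in place, turn the tab aside until it is fully clear of the cover, then lift the cover out by its wooden grip and lay it gently, flat and grip upwards, inside the cardboard tray, and let go. Leave the tab turned aside and do not disturb the other things on the table.

Things in the scene. Friction and masses are not known exactly. Their poses are not given: they have to be found in the camera images.
- mould: Plywood soap mould fixed on a dark wooden stand, its face sloping 30 degrees away from the robot; cannot be moved. Left or right, the tray on the other side. Origin: centre of the cover's seat, 105 mm above the table. Axes: x up the slope (roughly towards the robot), y across (to its right), z square out of the face. In mm: opening x -73 to 73, y -63 to 63; rails' top z 10, outer edges x -95 to 117, y -85 to 85.
- tab_pivot (a point): Axis of the swing tab on the mould's upper rail, at (95, 0, 11.5) mm in the mould's frame, level with the tab's underside. The tab (steel bar 67 x 18 x 8 mm, tip 45 mm from this axis, tail 22 mm) turns about the mould's z here; its underside passes 3.5 mm over the cover's plate.
- tab (a joint): Angle of the tab, rad. 0: points straight down the slope, over the cover. Positive: counter-clockwise seen square onto the face, the tip moving to the mould's -y; negative: to +y. Starts within -0.5 to 0.5; may be turned either way, to stops at -1.75 and 1.75. Beyond 1.22 either way it is clear of the cover. Friction (0.05 N m, 1.5 N at the peg) holds it where it is left.
- tab_peg (a point): Mid-height of the tab's round upright finger peg, 14 mm in diameter, 28 mm tall, 34 mm from the pivot axis towards the tip. The peg stands along the mould's z; this point lies 22 mm above the tab's underside, the peg ends 14 mm above it.
- cover: Loose white cover plate, 140 (x) x 120 (y) x 8 (z) mm, about 0.15 to 0.3 kg. Origin: centre of its underside; z out of its top. Starts seated in the mould's opening with 3 mm play (axes along the mould's). On top stands a wooden grip bar, 50 mm long along x, 18 mm wide along y, from z = 8 to 44 mm, its middle at x = -10, y = 0 mm.
- tray: Shallow open cardboard tray, fixed, 220 (x) x 190 (y) mm outside, 22 mm high with 5 mm walls and a 5 mm floor. Origin: centre of its underside on the table. Lies flat, yawed; its x is its long side.
- vial: Bystander: small corked glass vial, 32 mm across, 85 mm tall, standing between mould and tray. Origin under it.
- dropper: Bystander: amber bottle with black cap, 42 mm across, 115 mm tall, behind the mould and tray. Origin under it.
- jar: Bystander: jar with black lid, 56 mm across, 55 mm tall, behind the mould and tray. Origin under it.
- cup: Bystander: white cup, 80 mm across, 100 mm tall, on the left. Origin under it.
- pink_mould: Bystander: open pink mould, 110 x 90 x 35 mm, on the right. Origin under it.
- jug: Bystander: white jug with a handle, 100 mm across, 110 mm tall, on the left. Origin under it.
- spatula: Bystander: spatula 220 mm long lying in front on the right. Origin under its middle.
- spoon: Bystander: spoon 160 mm long lying in front on the left. Origin under its middle.

How it is judged (in metres and radians):
On the way, in this order (a step that is already met when the one before it is completed fails the run):
1. the tab is turned clear of the cover (more than 1.22 rad either way) while the cover still sits in its frame ((value of joint tab above 1.22 rad or value of joint tab below -1.22 rad) and distance between cover and mould below 0.012 m), for 0.2 s.
2. the cover is lifted out: its underside is clear of the frame's rails (z of cover in the frame of mould above 0.03 m), for 0.1 s.
At the end, for the whole second after the job is handed in: The cover lies flat (within 0.07 rad), grip upwards, at rest on the tray's floor (its underside within 5 mm of the floor, its centre within 60 mm of the tray's), released; the tab is still turned more than 1.22 rad aside ((value of joint tab above 1.22 rad or value of joint tab below -1.22 rad) and z of cover in the frame of tray below 0.01 m and horizontal distance between cover and tray below 0.06 m and angle between cover's own z axis and vertical below 0.07 rad and linear speed of cover below 0.02 m/s and contact force between the fingers and cover below 0.1 N); the robot touches nothing.
It fails at once if the cover is dropped: it moves faster than 0.6 m/s (a fall of some 20 mm) while no finger touches it (linear speed of cover above 0.6 m/s and contact force between the fingers and cover below 0.05 N).
It fails at once if a bystander is moved more than 40 mm or knocked over (distance of any of vial, dropper, jar, cup, pink_mould, jug, spatula, spoon from where it was at the start of the episode above 0.04 m or angle between any of vial, dropper, jar, cup, pink_mould, jug's own z axis and vertical above 0.5 rad).
It also fails if it takes over 54 s, if anything falls off the work surface, if the arm or the gripper's body presses on something with over 40 N, if the wrist force passes 120 N, or if a joint passes its speed limit or range.

## Working session

There is one attempt and no reset: what is moved stays moved. The work goes in short steps, Python scripts to look and compute and a tool call to move; the robot and the scene stay as the last step left them, time stands still between calls to the robot, and variables do not carry over. Pictures are saved under pics/ and viewed, at most 12 in all, crops included, and the job is handed in when it is done.

Besides the shell and the picture viewer there is one more tool, called after "Call:" as a command line: name --argument value ..., lists and objects as JSON in quotes. move_arm: Moves the arm, as the interface text tells. Its arguments: {"type":"object","properties":{"increments":{"type":"array"},"force":{"type":"number"}},"required":["increments"]}

```bash
mkdir -p pics; ls; python3 - <<'E'
from station import *
import cv2
for n in("side","top"):
    cv2.imwrite(f"pics/{n}0.png",cv2.cvtColor(snapshot(n),cv2.COLOR_RGB2BGR))
    print(n,calibration(n))
print(get_obs(),tip_extent() if callable(tip_extent) else tip_extent)
E
```

```text
pics
side {'fx': 490.75233517580386, 'fy': 490.75233517580386, 'cx': 279.04460979487703, 'cy': 208.55085378684564, 'k1': -0.07251108744523728, 'world_from_camera': array([[ 9.78134381e-01, -1.23308992e-01,  1.67475448e-01,
         2.76927622e+02],
       [-2.07905037e-01, -5.59032581e-01,  8.02656881e-01,
        -1.18371312e+03],
       [-5.35057895e-03, -8.19925281e-01, -5.72445548e-01,
         9.39880400e+02],
       [ 0.00000000e+00,  0.00000000e+00,  0.00000000e+00,
         1.00000000e+00]])}
top {'fx': 509.4256477244466, 'fy': 509.4256477244466, 'cx': 274.0888562185201, 'cy': 223.74807318421742, 'k1': -0.14804191442333503, 'world_from_camera': array([[ 1.93115799e-02, -9.90650125e-01,  1.35053294e-01,
         3.64176646e+02],
       [-9.99811621e-01, -1.93974117e-02,  6.80424767e-04,
         3.66510132e+00],
       [ 1.94562147e-03, -1.35040993e-01, -9.90838102e-01,
         1.40732235e+03],
       [ 0.00000000e+00,  0.00000000e+00,  0.00000000e+00,
         1.00000000e+00]])}
{'clock': 0.1, 'joint_pos': array([ 9.96609358e-01,  3.13418687e-01,  1.49833650e+00,  2.59008949e-05,
        1.33102168e+00, -2.23379551e-01]), 'joint_vel': array([ 0.00256522, -0.00116937, -0.00173719,  0.00136543,  0.00033624,
       -0.00101504]), 'effort': array([ 4.42374105e-03, -4.12904978e+01, -2.60140693e+01, -4.64138884e-05,
        3.06450784e-03, -1.77402745e-05]), 'tcp_pos': array([180.30460963, 492.85582016, 252.78895028]), 'orientation': array([-2.41504856e-04,  1.74508671e-01,  9.84655459e-01, -5.40762973e-04]), 'ft_force': array([-0.18360741,  0.55669218, -0.32612414]), 'wrist_torque': array([-0.02907252,  0.02401685, -0.01987338]), 'grasp_force': 0.0, 'finger_gap': 85.4086765986893} 22.0
```

View pics/side0.png

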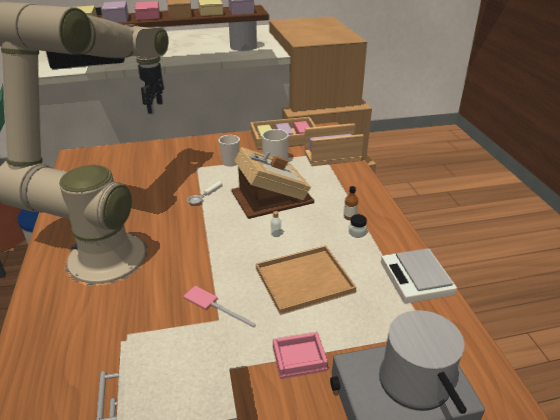

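View pics/top0.png

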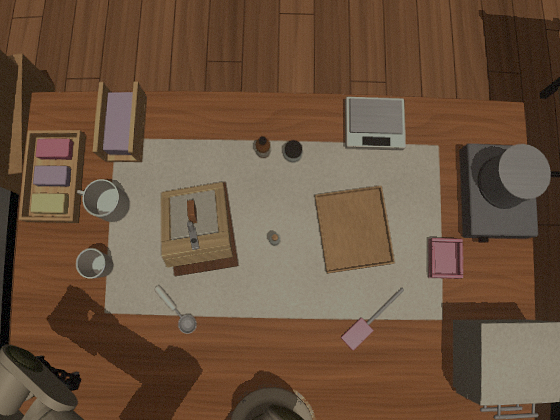

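The side view shows the mould at about (270,180), the tray at (305,278) and the vial at (276,225). In the top view the mould is at (197,225) with the tab at (193,240), the tray at (353,229), the vial at (274,238), the dropper at (263,147) and the jar at (292,150). I'll zoom in on the mould and tray.

```bash
cat > h.py <<'E'
import numpy as np, cv2
from station import *
def ray(n,uv):
    c=calibration(n); K=np.array([[c['fx'],0,c['cx']],[0,c['fy'],c['cy']],[0,0,1.]])
    p=cv2.undistortPoints(np.array(uv,float).reshape(-1,1,2),K,np.array([c['k1'],0,0,0.]))[:,0]
    T=c['world_from_camera']; d=np.c_[p,np.ones(len(p))]@T[:3,:3].T
    return T[:3,3],d
def onz(n,uv,z):
    o,d=ray(n,uv); z=np.broadcast_to(z,len(d)); return o+d*((z-o[2])/d[:,2])[:,None]
def onplane(n,uv,p0,nv):
    o,d=ray(n,uv); return o+d*(((p0-o)@nv)/(d@nv))[:,None]
def proj(n,P):
    c=calibration(n); K=np.array([[c['fx'],0,c['cx']],[0,c['fy'],c['cy']],[0,0,1.]])
    T=np.linalg.inv(c['world_from_camera'])
    return cv2.projectPoints(np.array(P,float).reshape(-1,1,3),cv2.Rodrigues(T[:3,:3])[0],T[:3,3],K,np.array([c['k1'],0,0,0.]))[0][:,0]
def tri(a,b):
    oa,da=ray('top',[a]);ob,db=ray('side',[b]);da=da[0];db=db[0]
    s=np.linalg.lstsq(np.c_[da,-db],ob-oa,rcond=None)[0]
    p,q=oa+s[0]*da,ob+s[1]*db
    return (p+q)/2,np.linalg.norm(p-q)
E
python3 - <<'E'
import cv2
t=cv2.imread("pics/top0.png");s=cv2.imread("pics/side0.png")
cv2.imwrite("pics/topc.png",cv2.resize(t[175:280,150:245],None,fx=6,fy=5.7,interpolation=cv2.INTER_CUBIC)[:598])
cv2.imwrite("pics/sidec.png",cv2.resize(s[140:215,225:325],None,fx=8,fy=8,interpolation=cv2.INTER_CUBIC))
E
```

```text
(no output)
```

View pics/topc.png

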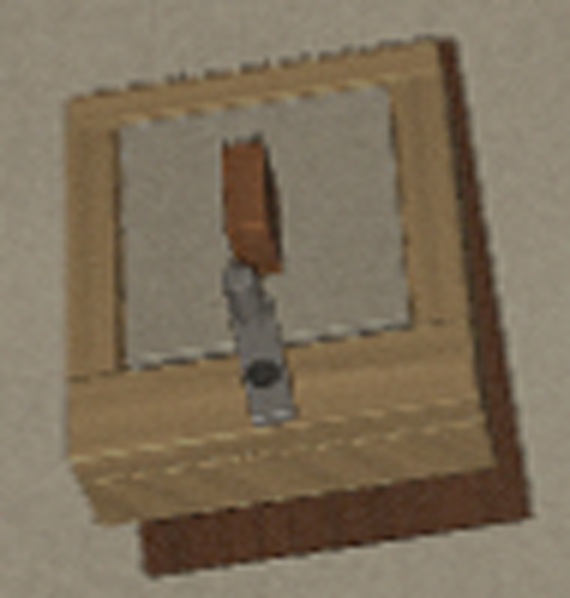

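View pics/sidec.png

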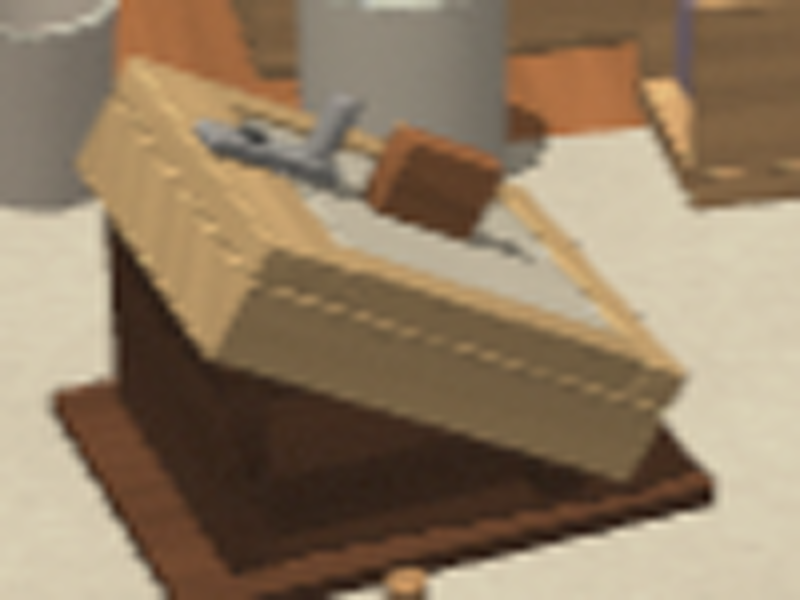

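The top crop shows the rail corners at (68,98), (452,40), (68,458) and (480,400), the pivot at (263,373), and the peg top at (240,272). The grip top runs from (240,143) to (258,225). The side crop shows the rail corners at (130,60), (270,250) and (685,375), and the peg top at (348,100).

```bash
cat >> h.py <<'E'
def Rm(yaw): # mould axes as columns; yaw of horizontal upslope direction
    s,c=.5,np.sqrt(.75); u=np.array([np.cos(yaw),np.sin(yaw),0]); k=np.array([0,0,1.])
    x=u*c+k*s; z=-u*s+k*c; return np.c_[x,np.cross(z,x),z]
E
python3 - <<'E'
from h import *
from scipy.optimize import least_squares
T=lambda a:np.array(a,float)/[6,5.7]+[150,175]; S=lambda a:np.array(a,float)/8+[225,140]
M=np.array([[-95,-85,10],[-95,85,10],[117,-85,10],[117,85,10],[-73,-63,10],[-73,63,10]])
tp=T([[68,98],[452,40],[68,458],[480,400],[118,125],[390,88]])
M2=np.array([[117,-85,10],[117,85,10],[-95,85,10]]); sp=S([[130,60],[270,250],[685,375]])
def f(p):
    R=Rm(p[2]); o=np.array([p[0],p[1],105])
    return np.r_[(proj('top',o+M@R.T)-tp).ravel(),(proj('side',o+M2@R.T)-sp).ravel()]
r=least_squares(f,[500,190,3.0],x_scale=[10,10,.1],loss='soft_l1');print(r.x,r.fun.round(1))
R=Rm(r.x[2]);o=np.array([*r.x[:2],105]);np.savez('m.npz',R=R,o=o)
loc=lambda uv,z:(onplane('top',T(uv),o+R[:,2]*z,R[:,2])-o)@R
print('pivot',loc([[263,373]],19.5),'pegtop',loc([[240,270]],47.5),'grip',loc([[224,143],[264,143],[232,232],[272,228]],44))
p,e=tri(T([240,270]),S([348,103]));print('peg tri',(p-o)@R,e)
# tray, vial etc
t=cv2.imread('pics/top0.png')[175:285,305:405]
hsv=cv2.cvtColor(t,cv2.COLOR_BGR2HSV);m=((hsv[...,1]>95)).astype(np.uint8)*255
c=max(cv2.findContours(m,0,2)[0],key=cv2.contourArea);a=cv2.minAreaRect(c);b=cv2.boxPoints(a)+[305,175];print(b)
w=onz('top',b,22.);print(w,np.linalg.norm(np.diff(w,axis=0),axis=1),w.mean(0))
print('vial',onz('top',[[274,237],[263,145],[292,149],[101,197],[91,262]],[85,115,55,100,110]))
cv2.imwrite('pics/tray.png',cv2.resize(np.hstack([t,cv2.merge([m]*3)]),None,fx=4,fy=4))
E
```

```text
[557.77894631 210.79373851   3.32011461] [ 0.3 -0.6 -1.7 -0.4  0.5  0.5  0.3 -0.1  0.  -0.5  1.1 -1.5 -1.7 -1.2
 -1.8 -1.2 -0.7 -0.1]
pivot [[92.76949398 -2.28552491 19.5       ]] pegtop [[57.23806936 -4.58660593 47.5       ]] grip [[-19.53051632  -9.44430817  44.        ]
 [-15.92480531   7.69833613  44.        ]
 [ 32.54530212  -7.78193438  44.        ]
 [ 33.71165776   9.02533679  44.        ]]
peg tri [54.67197896 -4.68187641 45.90077178] 2.038026353413556
[[314.12584305 194.60533524]
 [381.90849304 184.0143013 ]
 [394.20591736 262.71783447]
 [326.42326355 273.30886841]]
[[ 636.63984248 -104.70901538   22.        ]
 [ 671.0366483  -294.71163428   22.        ]
 [ 451.60104373 -326.83963797   22.        ]
 [ 419.89921677 -140.18151741   22.        ]] [193.091003   221.77509593 189.33108515] [ 544.79418782 -216.61045126   22.        ]
vial [[509.49701293   4.13079473  85.        ]
 [748.33962163  37.68429375 115.        ]
 [756.39240009 -40.53945174  55.        ]
 [605.04027953 465.4850607  100.        ]
 [431.50584854 477.79618545 110.        ]]
```

View pics/tray.png

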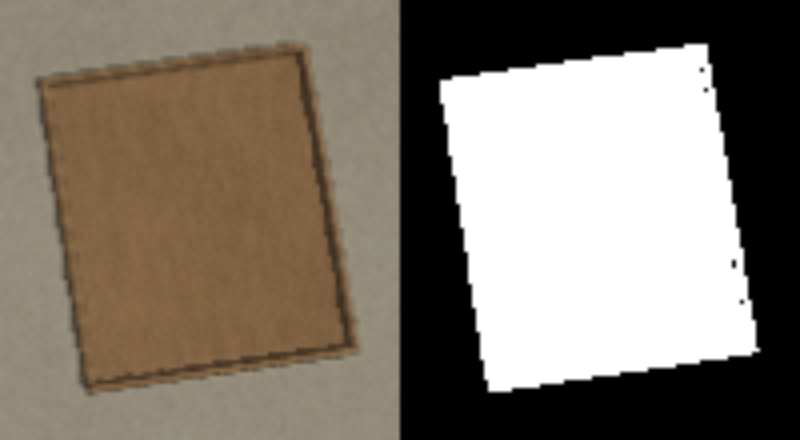

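```bash
python3 - <<'E'
from h import *
d=np.load('m.npz');R,o=d['R'],d['o']
G=np.array([[x,y,z] for x in(-35,15) for y in(-9,9) for z in(8,44)])
print(np.c_[G,(proj('top',o+G@R.T)-[150,175])*[6,5.7],(proj('side',o+G@R.T)-[225,140])*8].round())
C=np.array([[x,y,8] for x in(-70,70) for y in(-60,60)])
print(np.c_[C,(proj('top',o+C@R.T)-[150,175])*[6,5.7],(proj('side',o+C@R.T)-[225,140])*8].round())
E
```

```text
[[-35.  -9.   8. 241. 168. 474. 235.]
 [-35.  -9.  44. 224. 117. 513. 162.]
 [-35.   9.   8. 282. 162. 490. 255.]
 [-35.   9.  44. 265. 111. 530. 182.]
 [ 15.  -9.   8. 245. 252. 378. 203.]
 [ 15.  -9.  44. 228. 202. 418. 130.]
 [ 15.   9.   8. 287. 246. 394. 223.]
 [ 15.   9.  44. 270. 195. 434. 149.]]
[[-70. -60.   8. 126. 129. 493. 201.]
 [-70.  60.   8. 391.  88. 605. 334.]
 [ 70. -60.   8. 130. 367. 228. 112.]
 [ 70.  60.   8. 414. 324. 330. 246.]]
```

```bash
python3 - <<'E'
from h import *
d=np.load('m.npz');R,o=d['R'],d['o']
T=lambda a:np.array(a,float)/[6,5.7]+[150,175]; S=lambda a:np.array(a,float)/8+[225,140]
for a,b in [((224,143),(500,158)),((232,230),(400,126)),((275,270),(370,205)),((263,373),(255,132))]:
    p,e=tri(T(a),S(b));print((p-o)@R,e)
t=cv2.imread('pics/top0.png');s=cv2.imread('pics/side0.png')
A=cv2.resize(t[193:225,180:202],None,fx=18,fy=18,interpolation=cv2.INTER_NEAREST)
B=cv2.resize(s[150:176,258:292],None,fx=12,fy=18,interpolation=cv2.INTER_NEAREST)
h=max(A.shape[0],B.shape[0]);P=np.zeros((h,A.shape[1]+B.shape[1],3),np.uint8);P[:A.shape[0],:A.shape[1]]=A;P[:B.shape[0],A.shape[1]:]=B
print(A.shape);cv2.imwrite('pics/grip.png',P)
E
```

```text
[-25.06783349  -9.13073808  42.30895162] 6.316111004502518
[26.78216933 -7.59410044 42.18337339] 4.988171979123581
[27.81115578  3.8799081   9.87504829] 2.706498740875803
[91.11476216 -1.36228704 21.77077024] 5.617539766605569
(576, 396, 3)
```

View pics/grip.png

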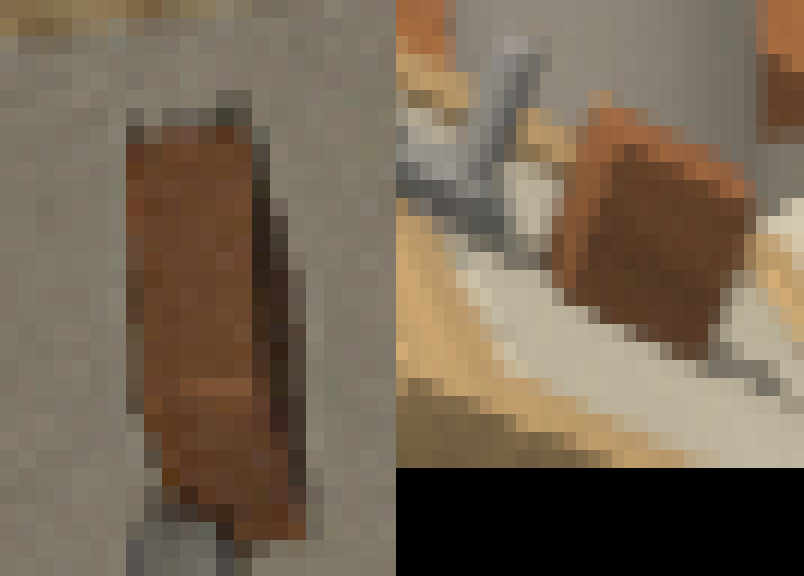

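The grip picture shows the top face in the top view, with its far edge at row 200.5 and its near edge at row 214.8. That puts the grip's centre near x = +5 in the mould frame, not -10. The tab angle is about +0.1. Turning the tab negative suits the wrist range. I'll set up a helper that works out the moves.

```bash
cat >> h.py <<'E'
from scipy.spatial.transform import Rotation as Ro
def cur():
    s=get_obs(); q=s['orientation']; return s['tcp_pos'],Ro.from_quat([*q[1:],q[0]]),s
def plan(P,Rt):
    """print rotation (units, row count) then the shift in tool axes after that rotation (units of 25 mm)"""
    p,r,s=cur(); v=(r.inv()*Ro.from_matrix(Rt)).as_rotvec()/np.pi
    print('t',round(s['clock'],2),'tcp',p.round(1),'gap',round(s['finger_gap'],1),'tip',tip_extent() if callable(tip_extent) else tip_extent,'j',s['joint_pos'].round(2))
    print('turn total',v.round(4),'rows>=',np.linalg.norm(v)/.0477)
    print('shift in tool now',((r.inv().apply(P-p))/25).round(3),'after turn',(Rt.T@(P-p)/25).round(3))
d=np.load('m.npz');R0,o=d['R'],d['o']
def tool(th=0): # tool z=-mz, tool y=-my turned by tab angle th
    M=R0@Ro.from_rotvec([0,0,th]).as_matrix(); return np.c_[M[:,0],-M[:,1],-M[:,2]]
def W(x,y,z): return o+R0@np.array([x,y,z])
E
python3 - <<'E'
from h import *
print(W(61,-3,44),W(61,-3,100),R0)
plan(W(61,-3,110),tool(.1))
E
```

```text
[526.90860615 208.27185131 173.60511777] [554.46360861 213.24395745 222.10254038] [[-0.85226186  0.17757522  0.49205362]
 [-0.15378465 -0.98410723  0.08878761]
 [ 0.5         0.          0.8660254 ]]
t 0.1 tcp [180.3 492.9 252.8] gap 85.4 tip 22.0 j [ 1.    0.31  1.5   0.    1.33 -0.22]
turn total [ 0.0358  0.1653 -0.1958] rows>= 5.423404506621001
shift in tool now [-18.071  -5.258   0.882] after turn [-10.227 -14.759  -5.708]
```

Call:
move_arm --increments '[{"jaw":34},{"jaw":34},{"jaw":34},{"jaw":34},{"jaw":34},{"jaw":34}]' --force 20

```text
invalid input at $.increments[0]: expected keys x, y, z, ax, ay, az, jaw
```

```bash
python3 - <<'E'
from h import *
print(tip_extent,get_obs()['finger_gap'])
E
```

```text
22.0 85.4086765986893
```

Call:
move_arm --increments '[{"x":0,"y":0,"z":0,"ax":0.0051,"ay":0.0236,"az":-0.028,"jaw":34},{"x":0,"y":0,"z":0,"ax":0.0051,"ay":0.0236,"az":-0.028,"jaw":34},{"x":0,"y":0,"z":0,"ax":0.0051,"ay":0.0236,"az":-0.028,"jaw":34},{"x":0,"y":0,"z":0,"ax":0.0051,"ay":0.0236,"az":-0.028,"jaw":34},{"x":0,"y":0,"z":0,"ax":0.0051,"ay":0.0236,"az":-0.028,"jaw":34},{"x":0,"y":0,"z":0,"ax":0.0051,"ay":0.0236,"az":-0.028,"jaw":34},{"x":0,"y":0,"z":0,"ax":0.0051,"ay":0.0236,"az":-0.028,"jaw":34},{"x":0,"y":0,"z":0,"ax":0,"ay":0,"az":0,"jaw":34}]' --force 20

```text
clock: 0.9
tcp_pos: [181.1, 493.0, 252.0]
orientation: [-0.259, -0.134, 0.956, -0.01]
ft_force: [0.1, 0.5, 1.0]
finger_gap: 34.3
grasp_force: 0.0
```

```bash
python3 - <<'E'
from h import *
plan(W(61,-3,110),tool(.1))
E
```

```text
t 0.9 tcp [181.1 493.  252. ] gap 34.3 tip 22.0 j [ 0.85  0.49  1.33  0.32  1.74 -1.01]
turn total [-0.0001 -0.0004  0.    ] rows>= 0.009286347390738577
shift in tool now [-10.172 -14.756  -5.73 ] after turn [-10.182 -14.753  -5.721]
```

Call:
move_arm --increments '[{"x":-0.509,"y":-0.738,"z":-0.286,"ax":0,"ay":0,"az":0,"jaw":34},{"x":-0.509,"y":-0.738,"z":-0.286,"ax":0,"ay":0,"az":0,"jaw":34},{"x":-0.509,"y":-0.738,"z":-0.286,"ax":0,"ay":0,"az":0,"jaw":34},{"x":-0.509,"y":-0.738,"z":-0.286,"ax":0,"ay":0,"az":0,"jaw":34},{"x":-0.509,"y":-0.738,"z":-0.286,"ax":0,"ay":0,"az":0,"jaw":34},{"x":-0.509,"y":-0.738,"z":-0.286,"ax":0,"ay":0,"az":0,"jaw":34},{"x":-0.509,"y":-0.738,"z":-0.286,"ax":0,"ay":0,"az":0,"jaw":34},{"x":-0.509,"y":-0.738,"z":-0.286,"ax":0,"ay":0,"az":0,"jaw":34},{"x":-0.509,"y":-0.738,"z":-0.286,"ax":0,"ay":0,"az":0,"jaw":34},{"x":-0.509,"y":-0.738,"z":-0.286,"ax":0,"ay":0,"az":0,"jaw":34}]'

```text
clock: 1.9
tcp_pos: [370.2, 353.1, 242.7]
orientation: [-0.257, -0.133, 0.957, -0.01]
ft_force: [-0.4, -0.0, 0.8]
finger_gap: 34.3
grasp_force: 0.0
```

Call:
move_arm --increments '[{"x":-0.509,"y":-0.738,"z":-0.286,"ax":0,"ay":0,"az":0,"jaw":34},{"x":-0.509,"y":-0.738,"z":-0.286,"ax":0,"ay":0,"az":0,"jaw":34},{"x":-0.509,"y":-0.738,"z":-0.286,"ax":0,"ay":0,"az":0,"jaw":34},{"x":-0.509,"y":-0.738,"z":-0.286,"ax":0,"ay":0,"az":0,"jaw":34},{"x":-0.509,"y":-0.738,"z":-0.286,"ax":0,"ay":0,"az":0,"jaw":34},{"x":-0.509,"y":-0.738,"z":-0.286,"ax":0,"ay":0,"az":0,"jaw":34},{"x":-0.509,"y":-0.738,"z":-0.286,"ax":0,"ay":0,"az":0,"jaw":34},{"x":-0.509,"y":-0.738,"z":-0.286,"ax":0,"ay":0,"az":0,"jaw":34},{"x":-0.509,"y":-0.738,"z":-0.286,"ax":0,"ay":0,"az":0,"jaw":34},{"x":-0.509,"y":-0.738,"z":-0.286,"ax":0,"ay":0,"az":0,"jaw":34},{"x":0,"y":0,"z":0,"ax":0,"ay":0,"az":0,"jaw":34},{"x":0,"y":0,"z":0,"ax":0,"ay":0,"az":0,"jaw":34}]'

```text
clock: 3.1
tcp_pos: [558.7, 214.5, 232.0]
orientation: [-0.258, -0.134, 0.957, -0.01]
ft_force: [-0.9, 0.6, 0.0]
finger_gap: 34.0
grasp_force: 0.0
```

```bash
python3 - <<'E'
from h import *
plan(W(61,-3,47),tool(.1))
a=snapshot('side');b=snapshot('top')
A=cv2.resize(a[110:215,225:325],None,fx=4,fy=5);B=cv2.resize(b[175:280,150:245],None,fx=4,fy=5)
cv2.imwrite('pics/abv.png',np.hstack([A,B])[...,::-1])
print(proj('side',[W(61,-3,33),W(61,-3,47),W(61,-3,91)])-[225,110],proj('top',[W(61,-3,33),W(61,-3,47)])-[150,175])
E
```

```text
t 3.1 tcp [558.7 214.5 232. ] gap 34.0 tip 22.0 j [ 0.17  0.79  0.88 -0.    2.   -1.68]
turn total [ 0.0001  0.0006 -0.0002] rows>= 0.013665999531430663
shift in tool now [-0.038 -0.026  2.549] after turn [-0.043 -0.025  2.549]
[[40.0151576  45.99244016]
 [41.94412753 42.31399001]
 [48.08034998 30.61804183]] [[41.90395608 52.0239645 ]
 [40.73586948 48.58662302]]
```

View pics/abv.png

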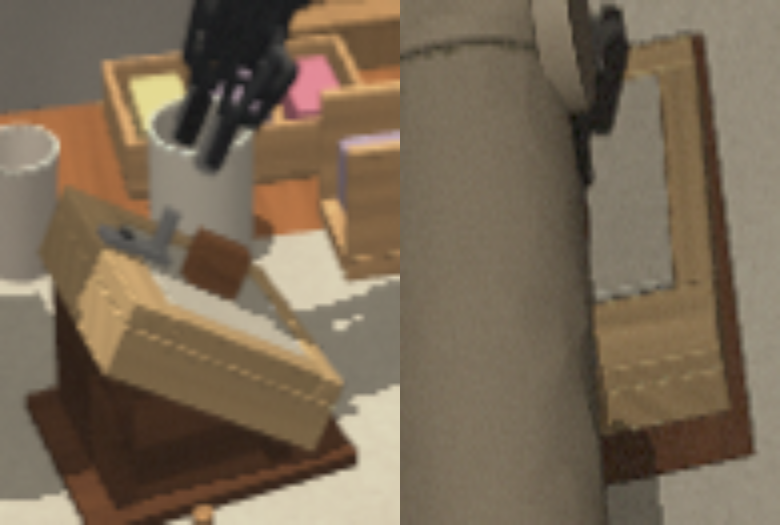

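The tips are centred over the peg: midpoint at (197,153) against a predicted (192,153), and the peg top at (170,210) against (168,211). I'll descend and close on the peg.

Call:
move_arm --increments '[{"x":-0.04,"y":-0.025,"z":0.6,"ax":0,"ay":0,"az":0,"jaw":34},{"x":0,"y":0,"z":0.6,"ax":0,"ay":0,"az":0,"jaw":34},{"x":0,"y":0,"z":0.6,"ax":0,"ay":0,"az":0,"jaw":34},{"x":0,"y":0,"z":0.4,"ax":0,"ay":0,"az":0,"jaw":34},{"x":0,"y":0,"z":0.4,"ax":0,"ay":0,"az":0,"jaw":34},{"x":0,"y":0,"z":0,"ax":0,"ay":0,"az":0,"jaw":34},{"x":0,"y":0,"z":0,"ax":0,"ay":0,"az":0,"jaw":10},{"x":0,"y":0,"z":0,"ax":0,"ay":0,"az":0,"jaw":10},{"x":0,"y":0,"z":0,"ax":0,"ay":0,"az":0,"jaw":10},{"x":0,"y":0,"z":0,"ax":0,"ay":0,"az":0,"jaw":10}]' --force 20

```text
clock: 4.2
tcp_pos: [528.1, 208.6, 175.9]
orientation: [-0.258, -0.135, 0.957, -0.009]
ft_force: [-0.1, 2.6, 3.7]
finger_gap: 13.1
grasp_force: 20.7
```

```bash
python3 - <<'E'
from h import *
p,r,s=cur(); print((p-o)@R0,s['ft_force'],s['finger_gap'])
# arc steps: 12 rows from th0 to -1.45
pv=np.array([95,0]); x=((p-o)@R0); v=pv-x[:2]; th0=np.arctan2(-(x[1]),v[0]); print('th0',th0,np.linalg.norm(v))
n=12;dt=(-1.48-th0)/n; print('dt',dt,'az per row',-dt/np.pi)
# constant body-frame step: chord of 34 mm radius in the tool frame at row start (tool x = radial inward)
R1=Ro.from_matrix(tool(.1)).as_matrix()
a=.1;c=lambda t:np.array([95-34*np.cos(t),-34*np.sin(t),0])
print((tool(a).T@R0@(c(a+dt)-c(a)))/25)
E
```

```text
[61.03071205 -3.10670042 46.57715245] [-0.06805397  2.6031514   3.68910306] 13.091653975372017
th0 0.09120243890791736 34.1110555627984
dt -0.1309335365756598 az per row 0.04167743912503946
[ 1.16409969e-02 -1.77561254e-01  1.95026161e-18]
```

Call:
move_arm --increments '[{"x":0.012,"y":-0.178,"z":0,"ax":0,"ay":0,"az":0.0417,"jaw":10},{"x":0.012,"y":-0.178,"z":0,"ax":0,"ay":0,"az":0.0417,"jaw":10},{"x":0.012,"y":-0.178,"z":0,"ax":0,"ay":0,"az":0.0417,"jaw":10},{"x":0.012,"y":-0.178,"z":0,"ax":0,"ay":0,"az":0.0417,"jaw":10},{"x":0.012,"y":-0.178,"z":0,"ax":0,"ay":0,"az":0.0417,"jaw":10},{"x":0.012,"y":-0.178,"z":0,"ax":0,"ay":0,"az":0.0417,"jaw":10},{"x":0,"y":0,"z":0,"ax":0,"ay":0,"az":0,"jaw":10}]'

```text
clock: 4.9
tcp_pos: [525.3, 183.5, 179.9]
orientation: [-0.235, 0.243, 0.935, -0.107]
ft_force: [-4.9, 8.2, 5.6]
finger_gap: 13.2
grasp_force: 20.7
```

Call:
move_arm --increments '[{"x":0.012,"y":-0.178,"z":0,"ax":0,"ay":0,"az":0.0417,"jaw":10},{"x":0.012,"y":-0.178,"z":0,"ax":0,"ay":0,"az":0.0417,"jaw":10},{"x":0.012,"y":-0.178,"z":0,"ax":0,"ay":0,"az":0.0417,"jaw":10},{"x":0.012,"y":-0.178,"z":0,"ax":0,"ay":0,"az":0.0417,"jaw":10},{"x":0.012,"y":-0.178,"z":0,"ax":0,"ay":0,"az":0.0417,"jaw":10},{"x":0.012,"y":-0.178,"z":0,"ax":0,"ay":0,"az":0.0417,"jaw":10},{"x":0,"y":0,"z":0,"ax":0,"ay":0,"az":0,"jaw":10}]'

```text
clock: 5.6
tcp_pos: [507.8, 170.2, 191.2]
orientation: [-0.177, 0.582, 0.771, -0.187]
ft_force: [-2.5, 20.5, 3.4]
finger_gap: 13.3
grasp_force: 20.7
```

```bash
python3 - <<'E'
from h import *
p,r,s=cur(); x=(p-o)@R0; print(x,s['ft_force'],s['finger_gap'],s['grasp_force'],'th',np.arctan2(-x[1],95-x[0]))
plan(W(89,33,47),tool(-1.45))
E
```

```text
[91.9576845  31.08289534 46.38772043] [-2.51453577 20.49255847  3.42844395] 13.255109890002108 20.733535587787628 th -1.4732296166815406
t 5.6 tcp [507.8 170.2 191.2] gap 13.3 tip 22.0 j [ 0.12  0.67  1.2  -0.03  1.8  -0.16]
turn total [ 0.0011 -0.0019 -0.0064] rows>= 0.14242207736327725
shift in tool now [-0.088  0.11  -0.025] after turn [-0.09   0.108 -0.024]
```

The peg is still held, with the tab at about -1.47. I'll open, back out, and check.

Call:
move_arm --increments '[{"x":0,"y":0,"z":0,"ax":0,"ay":0,"az":0,"jaw":30},{"x":0,"y":0,"z":0,"ax":0,"ay":0,"az":0,"jaw":30},{"x":0,"y":0,"z":0,"ax":0,"ay":0,"az":0,"jaw":30},{"x":0,"y":0,"z":-0.5,"ax":0,"ay":0,"az":0,"jaw":30},{"x":0,"y":0,"z":-1,"ax":0,"ay":0,"az":0,"jaw":30},{"x":0,"y":0,"z":-1,"ax":0,"ay":0,"az":0,"jaw":40},{"x":0,"y":0,"z":-1,"ax":0,"ay":0,"az":0,"jaw":44},{"x":0,"y":0,"z":0,"ax":0,"ay":0,"az":0,"jaw":44}]'

```text
clock: 6.4
tcp_pos: [552.9, 174.3, 268.2]
orientation: [-0.174, 0.582, 0.772, -0.188]
ft_force: [0.9, 0.1, 0.4]
finger_gap: 43.8
grasp_force: 0.0
```

```bash
python3 - <<'E'
from h import *
plan(W(5,0,120),tool(0))
a=snapshot('side');b=snapshot('top')
A=cv2.resize(a[130:195,235:315],None,fx=5,fy=8);B=cv2.resize(b[175:280,150:245],None,fx=4,fy=4.953)
cv2.imwrite('pics/tab.png',np.hstack([A,B[:520]])[...,::-1])
E
```

```text
t 6.4 tcp [552.9 174.3 268.2] gap 43.8 tip 22.0 j [ 0.12  0.72  0.9  -0.03  2.03 -0.17]
turn total [ 0.0015  0.0015 -0.4685] rows>= 9.821295000804607
shift in tool now [1.055 3.575 0.65 ] after turn [-3.457  1.404  0.629]
```

View pics/tab.png

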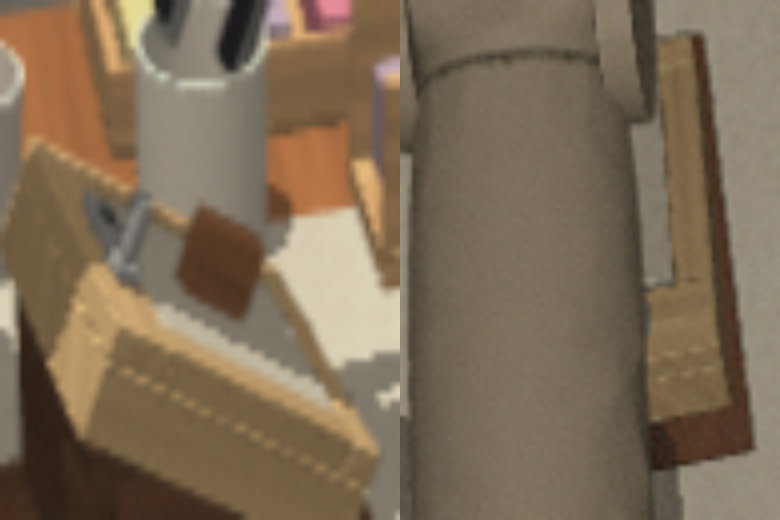

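The side view shows the tab lying along the rail, pivot at (100,210) and peg at (130,235), with the cover still seated. Next I'll move over the grip.

Call:
move_arm --increments '[{"x":0,"y":0,"z":0,"ax":0,"ay":0,"az":-0.0426,"jaw":44},{"x":0,"y":0,"z":0,"ax":0,"ay":0,"az":-0.0426,"jaw":44},{"x":0,"y":0,"z":0,"ax":0,"ay":0,"az":-0.0426,"jaw":44},{"x":0,"y":0,"z":0,"ax":0,"ay":0,"az":-0.0426,"jaw":44},{"x":0,"y":0,"z":0,"ax":0,"ay":0,"az":-0.0426,"jaw":44},{"x":0,"y":0,"z":0,"ax":0,"ay":0,"az":-0.0426,"jaw":44},{"x":0,"y":0,"z":0,"ax":0,"ay":0,"az":-0.0426,"jaw":44},{"x":0,"y":0,"z":0,"ax":0,"ay":0,"az":-0.0426,"jaw":44},{"x":0,"y":0,"z":0,"ax":0,"ay":0,"az":-0.0426,"jaw":44},{"x":0,"y":0,"z":0,"ax":0,"ay":0,"az":-0.0426,"jaw":44},{"x":0,"y":0,"z":0,"ax":0,"ay":0,"az":-0.0426,"jaw":44},{"x":0,"y":0,"z":0,"ax":0,"ay":0,"az":0,"jaw":44}]'

```text
clock: 7.7
tcp_pos: [550.9, 174.3, 265.2]
orientation: [-0.258, -0.087, 0.962, -0.022]
ft_force: [0.2, 0.2, -0.7]
finger_gap: 43.7
grasp_force: 0.0
```

Call:
move_arm --increments '[{"x":-0.7,"y":0.28,"z":0.126,"ax":0,"ay":0,"az":0,"jaw":44},{"x":-0.7,"y":0.28,"z":0.126,"ax":0,"ay":0,"az":0,"jaw":44},{"x":-0.7,"y":0.28,"z":0.126,"ax":0,"ay":0,"az":0,"jaw":44},{"x":-0.7,"y":0.28,"z":0.126,"ax":0,"ay":0,"az":0,"jaw":44},{"x":-0.7,"y":0.28,"z":0.126,"ax":0,"ay":0,"az":0,"jaw":44},{"x":0,"y":0,"z":0,"ax":0,"ay":0,"az":0,"jaw":44},{"x":0,"y":0,"z":0,"ax":0,"ay":0,"az":0,"jaw":44}]'

```text
clock: 8.4
tcp_pos: [611.7, 220.9, 208.5]
orientation: [-0.258, -0.086, 0.962, -0.023]
ft_force: [-0.3, -0.4, 0.2]
finger_gap: 43.7
grasp_force: 0.0
```

```bash
python3 - <<'E'
from h import *
plan(W(3,0,36),tool(0))
a=snapshot('side')
cv2.imwrite('pics/ov.png',cv2.resize(a[110:190,240:320],None,fx=7,fy=7)[...,::-1])
print((proj('side',[W(3,0,98),W(3,0,44)])-[240,110])*7)
E
```

```text
t 8.4 tcp [611.7 220.9 208.5] gap 43.7 tip 22.0 j [ 0.17  0.96  0.62 -0.01  2.09 -1.58]
turn total [ 0.0002 -0.0001 -0.0003] rows>= 0.00641082479472021
shift in tool now [-0.049 -0.018  3.243] after turn [-0.048 -0.016  3.243]
[[340.99504976 240.55638177]
 [288.0764765  338.86197299]]
```

View pics/ov.png

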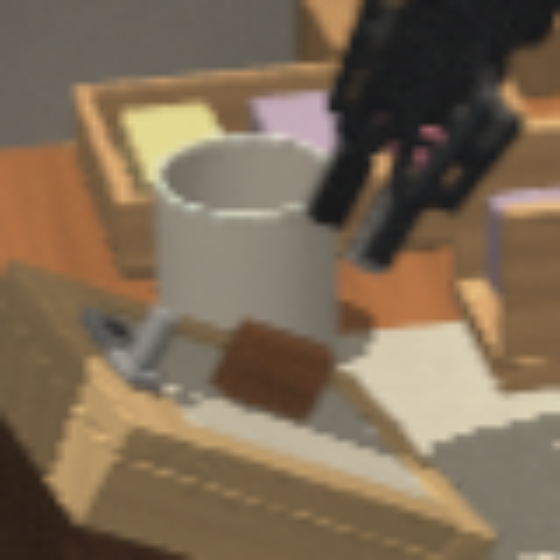

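The grip top centre is at (288,342), matching the predicted (288,339), and the finger midpoint is aligned. Descending and gripping.

Call:
move_arm --increments '[{"x":-0.05,"y":-0.017,"z":0.6,"ax":0,"ay":0,"az":0,"jaw":44},{"x":0,"y":0,"z":0.6,"ax":0,"ay":0,"az":0,"jaw":44},{"x":0,"y":0,"z":0.6,"ax":0,"ay":0,"az":0,"jaw":44},{"x":0,"y":0,"z":0.6,"ax":0,"ay":0,"az":0,"jaw":44},{"x":0,"y":0,"z":0.4,"ax":0,"ay":0,"az":0,"jaw":44},{"x":0,"y":0,"z":0.44,"ax":0,"ay":0,"az":0,"jaw":44},{"x":0,"y":0,"z":0,"ax":0,"ay":0,"az":0,"jaw":44}]'

```text
clock: 9.15
tcp_pos: [572.5, 213.4, 138.4]
orientation: [-0.258, -0.086, 0.962, -0.023]
ft_force: [-0.3, 0.1, -0.4]
finger_gap: 44.1
grasp_force: 0.0
```

Call:
move_arm --increments '[{"x":0,"y":0,"z":0,"ax":0,"ay":0,"az":0,"jaw":12},{"x":0,"y":0,"z":0,"ax":0,"ay":0,"az":0,"jaw":12},{"x":0,"y":0,"z":0,"ax":0,"ay":0,"az":0,"jaw":12},{"x":0,"y":0,"z":0,"ax":0,"ay":0,"az":0,"jaw":12},{"x":0,"y":0,"z":0,"ax":0,"ay":0,"az":0,"jaw":12},{"x":0,"y":0,"z":0,"ax":0,"ay":0,"az":0,"jaw":12}]' --force 60

```text
clock: 9.75
tcp_pos: [573.9, 213.8, 139.5]
orientation: [-0.256, -0.087, 0.962, -0.023]
ft_force: [0.9, 0.2, 5.6]
finger_gap: 17.0
grasp_force: 59.7
```

Call:
move_arm --increments '[{"x":0,"y":0,"z":-0.1,"ax":0,"ay":0,"az":0,"jaw":12},{"x":0,"y":0,"z":-0.15,"ax":0,"ay":0,"az":0,"jaw":12},{"x":0,"y":0,"z":-0.2,"ax":0,"ay":0,"az":0,"jaw":12},{"x":0,"y":0,"z":-0.2,"ax":0,"ay":0,"az":0,"jaw":12},{"x":0,"y":0,"z":-0.25,"ax":0,"ay":0,"az":0,"jaw":12},{"x":0,"y":0,"z":-0.3,"ax":0,"ay":0,"az":0,"jaw":12},{"x":0,"y":0,"z":-0.4,"ax":0,"ay":0,"az":0,"jaw":12},{"x":0,"y":0,"z":-0.5,"ax":0,"ay":0,"az":0,"jaw":12},{"x":0,"y":0,"z":-0.5,"ax":0,"ay":0,"az":0,"jaw":12},{"x":0,"y":0,"z":-0.5,"ax":0,"ay":0,"az":0,"jaw":12},{"x":0,"y":0,"z":-0.5,"ax":0,"ay":0,"az":0,"jaw":12},{"x":0,"y":0,"z":-0.3,"ax":0,"ay":0,"az":0,"jaw":12}]'

```text
clock: 10.95
tcp_pos: [622.0, 222.4, 223.9]
orientation: [-0.256, -0.087, 0.962, -0.022]
ft_force: [0.7, -0.5, -3.0]
finger_gap: 17.1
grasp_force: 58.7
```

```bash
cat >> h.py <<'E'
tr=np.array([544.8,-216.6,0]); 
def flat(): # tool down, tool x horizontal along tray long side (towards robot)
    yaw=np.deg2rad(189.3); x=np.array([np.cos(yaw),np.sin(yaw),0]); z=np.array([0,0,-1.]); return np.c_[x,np.cross(z,x),z]
E
python3 - <<'E'
from h import *
p,r,s=cur();print((p-o)@R0,s['ft_force'],s['finger_gap'],s['grasp_force'])
plan(np.array([570,220,280]),flat())
E
```

```text
[ 2.93437751e+00 -6.19632092e-02  1.35622777e+02] [ 0.65799381 -0.53929215 -3.00072078] 17.10533456162047 58.690765500068665
t 10.95 tcp [622.  222.4 223.9] gap 17.1 tip 22.0 j [ 0.17  0.99  0.52 -0.01  2.15 -1.58]
turn total [-0.001  -0.1657  0.0054] rows>= 3.475090336947549
shift in tool now [ 2.906  0.277 -0.919] after turn [ 2.068  0.24  -2.243]
```

Call:
move_arm --increments '[{"x":0.4,"y":0,"z":-0.4,"ax":0,"ay":-0.0207,"az":0.0007,"jaw":12},{"x":0.4,"y":0,"z":-0.4,"ax":0,"ay":-0.0207,"az":0.0007,"jaw":12},{"x":0.4,"y":0,"z":-0.4,"ax":0,"ay":-0.0207,"az":0.0007,"jaw":12},{"x":0.4,"y":0,"z":-0.4,"ax":0,"ay":-0.0207,"az":0.0007,"jaw":12},{"x":0.4,"y":0,"z":-0.3,"ax":0,"ay":-0.0207,"az":0.0007,"jaw":12},{"x":0.2,"y":0,"z":-0.2,"ax":0,"ay":-0.0207,"az":0.0007,"jaw":12},{"x":0,"y":0,"z":0,"ax":0,"ay":-0.0207,"az":0.0007,"jaw":12},{"x":0,"y":0,"z":0,"ax":0,"ay":-0.0207,"az":0.0007,"jaw":12},{"x":0,"y":0,"z":0,"ax":0,"ay":0,"az":0,"jaw":12}]'

```text
clock: 11.85
tcp_pos: [589.7, 217.1, 292.6]
orientation: [-0.0, -0.081, 0.997, -0.002]
ft_force: [-0.9, 0.0, -3.3]
finger_gap: 17.2
grasp_force: 58.7
```

```bash
python3 - <<'E'
from h import *
plan(np.array([544.8,-216.6,280]),flat())
a=snapshot('side');cv2.imwrite('pics/carry.png',cv2.resize(a[60:200,200:350],None,fx=4,fy=4)[...,::-1])
E
```

```text
t 11.85 tcp [589.7 217.1 292.6] gap 17.2 tip 22.0 j [ 0.17  0.53  1.08 -0.    1.53 -1.57]
turn total [-0.001  -0.0002  0.0001] rows>= 0.022177838880252328
shift in tool now [  4.583 -16.825   0.56 ] after turn [  4.576 -16.829   0.503]
```

View pics/carry.png

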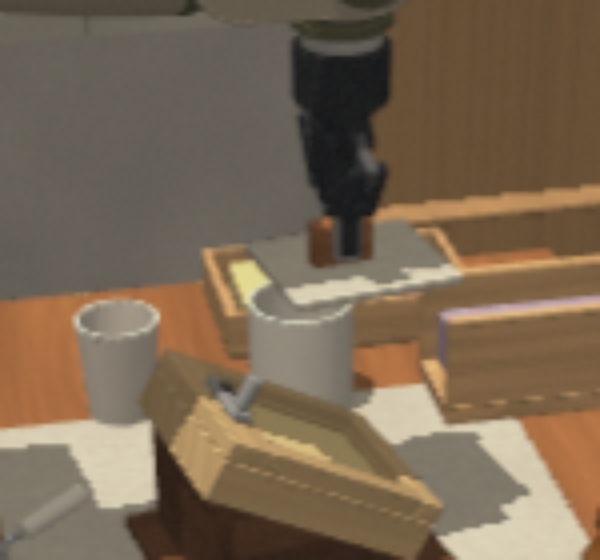

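The cover is out and hangs level below the gripper: plate corners at about (250,240), (420,222), (462,270) and (295,302). The tab is still aside at (235,395). I'll carry it across to the tray.

Call:
move_arm --increments '[{"x":0.06,"y":-0.25,"z":0,"ax":0,"ay":0,"az":0,"jaw":12},{"x":0.12,"y":-0.5,"z":0,"ax":0,"ay":0,"az":0,"jaw":12},{"x":0.2,"y":-0.7,"z":0,"ax":0,"ay":0,"az":0,"jaw":12},{"x":0.24,"y":-0.8,"z":0,"ax":0,"ay":0,"az":0,"jaw":12},{"x":0.24,"y":-0.8,"z":0,"ax":0,"ay":0,"az":0,"jaw":12},{"x":0.24,"y":-0.8,"z":0,"ax":0,"ay":0,"az":0,"jaw":12},{"x":0.24,"y":-0.8,"z":0,"ax":0,"ay":0,"az":0,"jaw":12},{"x":0.24,"y":-0.8,"z":0,"ax":0,"ay":0,"az":0,"jaw":12},{"x":0.24,"y":-0.8,"z":0,"ax":0,"ay":0,"az":0,"jaw":12},{"x":0.24,"y":-0.8,"z":0,"ax":0,"ay":0,"az":0,"jaw":12},{"x":0.24,"y":-0.8,"z":0,"ax":0,"ay":0,"az":0,"jaw":12},{"x":0.24,"y":-0.8,"z":0,"ax":0,"ay":0,"az":0,"jaw":12}]'

```text
clock: 13.1
tcp_pos: [562.0, -9.0, 292.1]
orientation: [-0.001, -0.081, 0.997, -0.002]
ft_force: [1.0, -0.1, -2.8]
finger_gap: 17.1
grasp_force: 58.7
```

Call:
move_arm --increments '[{"x":0.24,"y":-0.8,"z":0,"ax":0,"ay":0,"az":0,"jaw":12},{"x":0.24,"y":-0.8,"z":0,"ax":0,"ay":0,"az":0,"jaw":12},{"x":0.24,"y":-0.8,"z":0,"ax":0,"ay":0,"az":0,"jaw":12},{"x":0.24,"y":-0.8,"z":0,"ax":0,"ay":0,"az":0,"jaw":12},{"x":0.24,"y":-0.8,"z":0,"ax":0,"ay":0,"az":0,"jaw":12},{"x":0.24,"y":-0.8,"z":0,"ax":0,"ay":0,"az":0,"jaw":12},{"x":0.24,"y":-0.8,"z":0,"ax":0,"ay":0,"az":0,"jaw":12},{"x":0.24,"y":-0.8,"z":0,"ax":0,"ay":0,"az":0,"jaw":12},{"x":0.1,"y":-0.5,"z":0,"ax":0,"ay":0,"az":0,"jaw":12},{"x":0.0,"y":-0.25,"z":0,"ax":0,"ay":0,"az":0,"jaw":12},{"x":0,"y":0,"z":0,"ax":0,"ay":0,"az":0,"jaw":12},{"x":0,"y":0,"z":0,"ax":0,"ay":0,"az":0,"jaw":12}]'

```text
clock: 14.3
tcp_pos: [541.7, -190.8, 292.7]
orientation: [-0.001, -0.081, 0.997, -0.002]
ft_force: [0.4, -0.5, -3.4]
finger_gap: 17.3
grasp_force: 58.7
```

```bash
python3 - <<'E'
from h import *
plan(np.array([540,-216.6,60]),flat())
print(get_obs()['ft_force'])
E
```

```text
t 14.3 tcp [ 541.7 -190.8  292.7] gap 17.3 tip 22.0 j [-0.54  0.4   1.27 -0.    1.47 -2.27]
turn total [-0.0009 -0.0007  0.0002] rows>= 0.024908661307379825
shift in tool now [ 0.216 -0.981  9.312] after turn [ 0.236 -1.008  9.309]
[ 0.38938492 -0.54899933 -3.39885873]
```

Call:
move_arm --increments '[{"x":0.12,"y":-0.5,"z":0.2,"ax":0,"ay":0,"az":0,"jaw":12},{"x":0.12,"y":-0.5,"z":0.5,"ax":0,"ay":0,"az":0,"jaw":12},{"x":0,"y":0,"z":0.9,"ax":0,"ay":0,"az":0,"jaw":12},{"x":0,"y":0,"z":1,"ax":0,"ay":0,"az":0,"jaw":12},{"x":0,"y":0,"z":1,"ax":0,"ay":0,"az":0,"jaw":12},{"x":0,"y":0,"z":1,"ax":0,"ay":0,"az":0,"jaw":12},{"x":0,"y":0,"z":1,"ax":0,"ay":0,"az":0,"jaw":12},{"x":0,"y":0,"z":1,"ax":0,"ay":0,"az":0,"jaw":12},{"x":0,"y":0,"z":1,"ax":0,"ay":0,"az":0,"jaw":12},{"x":0,"y":0,"z":0.8,"ax":0,"ay":0,"az":0,"jaw":12},{"x":0,"y":0,"z":0.5,"ax":0,"ay":0,"az":0,"jaw":12},{"x":0,"y":0,"z":0.3,"ax":0,"ay":0,"az":0,"jaw":12}]'

```text
clock: 15.5
tcp_pos: [538.9, -218.0, 61.4]
orientation: [-0.002, -0.081, 0.997, -0.001]
ft_force: [0.1, -0.1, -3.1]
finger_gap: 17.4
grasp_force: 58.8
```

Call:
move_arm --increments '[{"x":0,"y":0,"z":0,"ax":0,"ay":0,"az":0,"jaw":12},{"x":0,"y":0,"z":0.12,"ax":0,"ay":0,"az":0,"jaw":12},{"x":0,"y":0,"z":0.12,"ax":0,"ay":0,"az":0,"jaw":12},{"x":0,"y":0,"z":0,"ax":0,"ay":0,"az":0,"jaw":12}]'

```text
clock: 15.9
tcp_pos: [539.5, -217.8, 56.9]
orientation: [-0.001, -0.081, 0.997, -0.002]
ft_force: [-1.4, -0.5, -2.3]
finger_gap: 17.0
grasp_force: 58.8
```

```bash
python3 - <<'E'
from h import *
plan(np.array([540,-216.6,43]),flat());print(get_obs()['ft_force'])
a=snapshot('side');cv2.imwrite('pics/pl.png',cv2.resize(a[190:310,240:370],None,fx=5,fy=5)[...,::-1])
E
```

```text
t 15.9 tcp [ 539.5 -217.8   56.9] gap 17.0 tip 22.0 j [-0.58  0.65  1.53 -0.    0.96 -2.31]
turn total [-0.0011 -0.0006  0.0001] rows>= 0.026728414346907762
shift in tool now [-0.028  0.044  0.557] after turn [-0.027  0.043  0.558]
[-1.44540681 -0.52943956 -2.30851295]
```

View pics/pl.png

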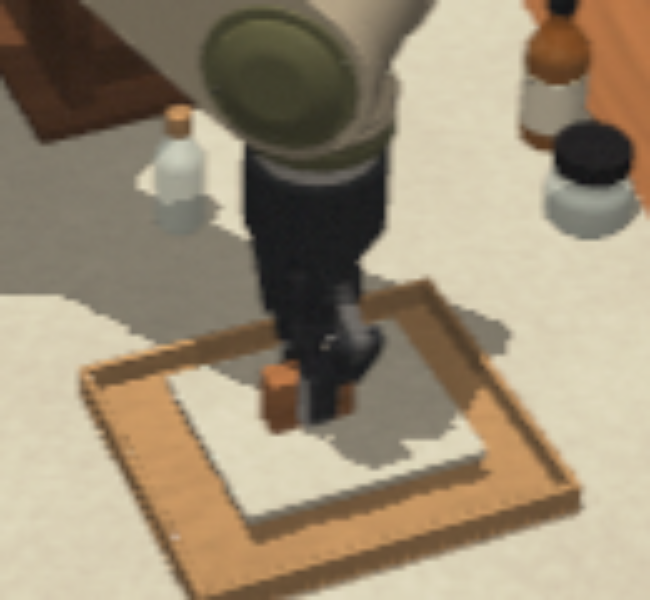

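The cover is centred over the tray and level, a little above the floor: plate corners at (170,378), (250,520) and (483,455). I'll lower it slowly.

Call:
move_arm --increments '[{"x":0,"y":0,"z":0.1,"ax":0,"ay":0,"az":0,"jaw":12},{"x":0,"y":0,"z":0.1,"ax":0,"ay":0,"az":0,"jaw":12},{"x":0,"y":0,"z":0.1,"ax":0,"ay":0,"az":0,"jaw":12},{"x":0,"y":0,"z":0.1,"ax":0,"ay":0,"az":0,"jaw":12},{"x":0,"y":0,"z":0,"ax":0,"ay":0,"az":0,"jaw":12},{"x":0,"y":0,"z":0,"ax":0,"ay":0,"az":0,"jaw":12}]'

```text
clock: 16.55
tcp_pos: [539.5, -217.8, 46.8]
orientation: [-0.001, -0.081, 0.997, -0.002]
ft_force: [0.3, 0.2, -2.9]
finger_gap: 17.2
grasp_force: 58.8
```

Call:
move_arm --increments '[{"x":0,"y":0,"z":0.06,"ax":0,"ay":0,"az":0,"jaw":12},{"x":0,"y":0,"z":0.06,"ax":0,"ay":0,"az":0,"jaw":12},{"x":0,"y":0,"z":0,"ax":0,"ay":0,"az":0,"jaw":12}]'

```text
clock: 16.85
tcp_pos: [539.4, -217.7, 43.6]
orientation: [-0.001, -0.081, 0.997, -0.002]
ft_force: [0.2, -0.4, -2.8]
finger_gap: 17.0
grasp_force: 58.8
```

Call:
move_arm --increments '[{"x":0,"y":0,"z":0.04,"ax":0,"ay":0,"az":0,"jaw":12},{"x":0,"y":0,"z":0.0,"ax":0,"ay":0,"az":0,"jaw":12}]'

```text
clock: 17.05
tcp_pos: [539.4, -217.8, 42.8]
orientation: [-0.001, -0.081, 0.997, -0.002]
ft_force: [-0.4, 0.0, -3.5]
finger_gap: 17.3
grasp_force: 58.8
```

Call:
move_arm --increments '[{"x":0,"y":0,"z":0.04,"ax":0,"ay":0,"az":0,"jaw":12},{"x":0,"y":0,"z":0.0,"ax":0,"ay":0,"az":0,"jaw":12}]'

```text
clock: 17.25
tcp_pos: [539.5, -217.8, 41.8]
orientation: [-0.001, -0.081, 0.997, -0.002]
ft_force: [0.9, 0.3, -3.6]
finger_gap: 16.9
grasp_force: 58.9
```

Call:
move_arm --increments '[{"x":0,"y":0,"z":0.04,"ax":0,"ay":0,"az":0,"jaw":12},{"x":0,"y":0,"z":0.04,"ax":0,"ay":0,"az":0,"jaw":12},{"x":0,"y":0,"z":0,"ax":0,"ay":0,"az":0,"jaw":12}]'

```text
clock: 17.55
tcp_pos: [539.6, -218.0, 41.1]
orientation: [-0.001, -0.081, 0.997, -0.002]
ft_force: [-4.6, -0.0, 8.9]
finger_gap: 17.2
grasp_force: 60.5
```

It has touched the floor (force up to +9 N). Releasing and backing off.

Call:
move_arm --increments '[{"x":0,"y":0,"z":0,"ax":0,"ay":0,"az":0,"jaw":36},{"x":0,"y":0,"z":0,"ax":0,"ay":0,"az":0,"jaw":36},{"x":0,"y":0,"z":0,"ax":0,"ay":0,"az":0,"jaw":36},{"x":0,"y":0,"z":0,"ax":0,"ay":0,"az":0,"jaw":36},{"x":0,"y":0,"z":-0.3,"ax":0,"ay":0,"az":0,"jaw":36},{"x":0,"y":0,"z":-0.6,"ax":0,"ay":0,"az":0,"jaw":36},{"x":0,"y":0,"z":-0.9,"ax":0,"ay":0,"az":0,"jaw":36},{"x":0,"y":0,"z":-1,"ax":0,"ay":0,"az":0,"jaw":36},{"x":0,"y":0,"z":-1,"ax":0,"ay":0,"az":0,"jaw":36},{"x":0,"y":0,"z":-1,"ax":0,"ay":0,"az":0,"jaw":36},{"x":0,"y":0,"z":-0.5,"ax":0,"ay":0,"az":0,"jaw":36},{"x":0,"y":0,"z":0,"ax":0,"ay":0,"az":0,"jaw":36}]'

```text
clock: 18.75
tcp_pos: [540.2, -217.7, 174.5]
orientation: [0.001, -0.081, 0.997, -0.003]
ft_force: [-0.2, -0.5, -0.2]
finger_gap: 36.0
grasp_force: 0.0
```

```bash
python3 - <<'E'
from h import *
a=snapshot('side');cv2.imwrite('pics/end.png',cv2.resize(a[130:310,200:380],None,fx=3.3,fy=3.3)[...,::-1])
E
```

```text
(no output)
```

View pics/end.png

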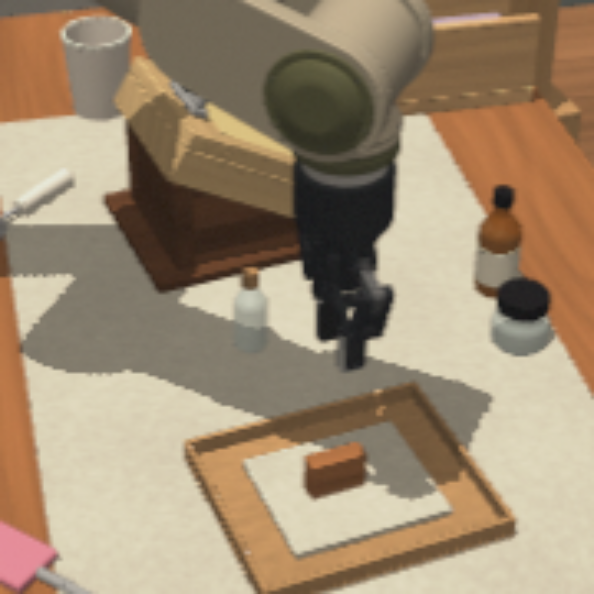

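The cover lies flat and centred in the tray, grip up at (335,470). The gripper is clear, the tab is still aside at (190,98), and the bystanders are upright.

```bash
python3 -c "
from station import sign_off
print(sign_off())"
```

```text
the job is handed in; nothing more can be done
None
```

The job is handed in at about 19 s on the clock. The tab was turned aside to about -1.47 rad, the cover lies flat and grip-up in the tray with the gripper clear, and no bystander in view looks moved. No pass/fail verdict was returned.

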